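# Right the toppled van and hold it over the siding

## Task

The short box van has toppled onto its side: set it upright on its wheels on the baseboard and let go so that it stands by itself. Then pick it up again, carry it over the rock ridge without touching the rocks, and finish holding it level, in line with the track, about 10 mm above the rails in the middle of the free stretch between the buffer stop and the flat wagon, wheels over the rails and touching nothing, ready for me to check its wheels against the rails. Do not put it down or let go at the end, never bump the track or the flat wagon with it, and leave all other things where they are.

Things in the scene. Friction and masses are not known exactly. Their poses are not given: they have to be found in the camera images.
- van: Toppled short box van, dark wood, grey roof: 62 mm long plus 2 mm coupling stubs low on its ends, 48 wide, 66 tall, 180 g, wheels fixed, treads 32 apart. Starts lying flat on a long side. Origin midway between the wheels at wheel-bottom level; x along (ends alike), y across, z to the roof. Flat ends and sides span z 16 to 58 mm; the roof above is narrower. Heavy chassis, weight about 25 mm up.
- gap (a point): Target: middle of the free stretch of the raised siding, on the track's centre line at rail-top level, 35 mm above the baseboard. x along the track towards the flat wagon, y across, z up. Free for 75 mm to the buffer stop (-x) and 75 mm to the flat wagon (+x). Rails 32 mm apart, 3 mm wide.
- track: The siding, fixed: a stone-grey bank 290 mm long, 74 mm wide at the foot, carrying two brown rails whose tops are 35 mm above the baseboard, with a wooden buffer stop at one end, 58 mm high above the baseboard. Origin on the baseboard right below the point gap; same axes.
- ridge: Fixed rock ridge between the van and the siding, about 320 mm long along its x and 110 mm wide, up to 90 mm high. Origin under its middle, on the baseboard.
- flat_wagon: Low four-wheel flat wagon with two logs, 90 mm long, 46 mm wide, 36 mm tall, standing loose on the rails of the siding, its centre 120 mm along +x from the gap point. Origin at wheel-bottom level, midway. Leave it alone.
- tree_a: Loose model fir on a round base (44 mm), about 95 mm tall. Origin under the base. Leave it alone.
- tree_b: Loose model fir on a round base (44 mm), about 115 mm tall. Origin under the base. Leave it alone.
- hut: Loose model plank hut with pitched roof, 74 x 80 mm, 75 mm tall. Origin under its middle. Leave it alone.
- drums: Three small grey drums on a pallet, one piece, 55 x 45 mm, 30 mm tall, loose. Origin under its middle. Leave it alone.
- crate: Small open wooden crate, 50 x 40 mm, 26 mm tall, loose. Origin under its middle. Leave it alone.
- jar: Hobby paint jar, 38 mm diameter, 45 mm tall, loose. Origin under its middle. Leave it alone.
- screwdriver: Screwdriver lying on the baseboard, 150 mm long along its x. Leave it alone.
Mind the look-alikes: they are no part of the job. Of the things that look like the van, take the one that is nearest to the robot's base at the start.

How it is judged:
By the outcome, as a careful person would: the job done as asked, in the order asked, and still so for the second after the job is handed in, while the arm keeps its last pose, push and grip.
It also fails if it takes over 72 s, if anything falls off the work surface, if the arm or the gripper's body presses on something with over 40 N, if the wrist force passes 120 N, or if a joint passes its speed limit or range.

## Robot

A 6-joint arm with a two-finger parallel gripper is mounted at the origin on the work surface. World frame = base frame: x ahead of the robot, y to its left, z up, the work surface at z = 0. Lengths are in mm, angles in degrees, forces in N, time in s.
With the tool pointing down it reaches from about 275 to 750 mm from the base axis. Payload 10.2 kg.
Tool frame: the origin (TCP) lies midway between the tips of the shut fingers; the grasp point (between the pads) lies 19 mm behind it (ctrl.grip_point_offset is the distance from the TCP to the grasp point, in mm); z points along the fingers, y is the line along which they close (so a half turn about z gives the same grasp; the last joint's range is limited). The gripper opens to 88 mm and grips with 3 to 60 N. Pads are 18 mm wide; open, the fingers measure 123 mm over their backs; the gripper's body (75 mm by 187 mm) begins 45 mm behind the grasp point.
Start: joints at [-76.513, 17.928, 85.812, -0, 76.261, -12.8], TCP at [232.497, -470.719, 206.72] pointing down, gripper open.
Joint ranges: [-168.41, 168.41], [-55.51, 124.54], [10.69, 146.95], [-70.63, 250.63], [1, 178], [-165.06, 165.06]. Speed limits (degrees/s): [136.94, 136.94, 172.46, 180, 180, 180].

## Interface

Orientations are given as [roll, pitch, yaw] about the fixed x, y, z axes, in that order (R = Rz(yaw) Ry(pitch) Rx(roll)).
In Python, from cell import ctrl, read_camera, camera_info gives the robot as it stands. The module is installed in compiled form; this text tells all that it offers.
- The arm moves only by the tool drive_tool, never from a script. Its arguments are lists of equal length, an entry for each row: "offset": the shift along the tool's x, y, z normalised to -1 to 1, where 1 is 0.04 m, a list of three; "turn": the turn about the tool's z normalised to -1 to 1, where 1 is 4 degrees; "claw": the closure, from 0 (fully open) to 1 (shut). A call has 1 to 20 rows; each row shifts and turns the commanded pose from where the row before left it, along the tool's axes as they then stand; what a row does not reach is not made up. A row lasts 1/12 s, in which the tool goes at most 41.7 mm and 7.16 degrees, less where a joint would pass 70% of its speed; a pose out of reach is approached as far as the arm can. A call with a number of a shift or a turn outside -1 to 1 is refused whole. A call with a gripper value outside its range is refused whole. The fingers move at their own pace and stop on an object; "squeeze" is the grip in N (left out, the last holds). Time passes only in rows, so rows that do not move let the fingers close. It gives the time, the measured TCP pose, the force, the opening and the grip force at its end, in the units of the state.
- ctrl.sense(): the state, without advancing time (a new reading comes with each control period).
- read_camera(name): name is "scene" or "top"; returns the picture (420x560x3 uint8, red, green, blue); there is no depth.
- camera_info(name): a dict with "K" (3x3 intrinsics, pixels), "k1" (the pictures are not rectified: a ray, as slopes to the right and down, at radius r is drawn at 1 + k1 r^2 times it, then the intrinsics apply), "pose" (4x4, takes a point from camera to world coordinates). Camera axes: x right, y up, looking along -z (the intrinsics and any distortion apply to the point x, -y, -z); pixel columns grow to the right and rows downward; lengths in mm; the calibration is good to about 2 mm. A picture is of the moment at which its call begins. camera_info takes no time and is no camera call.
- ctrl.job_done(): hands the job in; it is judged then, once.
The state is a dict: "clock": time; "joint_positions": joint angles; "joint_vel": joint speeds; "tau": joint torques, N m; "position": TCP position; "eef_rot": TCP orientation; "force": force on the tool from outside, world axes, zero at the start; "moment": the same for the moment, N m; "grip_width": opening from 0.0 (shut) to 1.0 (fully open); "finger_force": force on a finger pad.
Only numpy, scipy, OpenCV 4.12 (cv2) and the standard library are available. Lean on these libraries where they do the work, as an engineer would, in place of code of your own. Each camera call takes 0.05 s, during which the arm holds its last target. There are 200 camera calls.

## Working session

There is one attempt and no reset: what is moved stays moved. The work goes in short steps, Python scripts to look and compute and a tool call to move; the robot and the scene stay as the last step left them, time stands still between calls to the robot, and variables do not carry over. Pictures are saved under pics/ and viewed, at most 10 in all, crops included, and the job is handed in when it is done.

Besides the shell and the picture viewer there is one more tool, called after "Request:" as name([rows], argument=value, ...), one row to a line, values as JSON. drive_tool: Moves the arm, as the interface text tells. Scaled input: -1 to 1 covers 0.04 m each way for a shift and 4 degrees each way for a turn. Its arguments: {"type":"object","properties":{"offset":{"type":"array"},"turn":{"type":"array"},"claw":{"type":"array"},"squeeze":{"type":"number"}},"required":["offset","turn","claw"]}

```bash
mkdir -p pics; cat > h.py <<'E'
import numpy as np, cv2
from cell import ctrl, read_camera, camera_info
def ray(cam,u,v):
    c=camera_info(cam);K=np.array(c["K"]);P=np.array(c["pose"]);k=c["k1"]
    d=np.array([(u-K[0,2])/K[0,0],(v-K[1,2])/K[1,1]]);s=d.copy()
    for _ in range(30): s=d/(1+k*(s@s))
    return P[:3,3],P[:3,:3]@np.array([s[0],-s[1],-1.0])
def onz(cam,u,v,z):
    o,d=ray(cam,u,v);return o+d*(z-o[2])/d[2]
def proj(cam,p):
    c=camera_info(cam);K=np.array(c["K"]);P=np.array(c["pose"]);k=c["k1"]
    q=P[:3,:3].T@(np.array(p,float)-P[:3,3]);s=np.array([q[0],-q[1]])/-q[2];s=s*(1+k*(s@s))
    return np.array([K[0,0]*s[0]+K[0,2],K[1,1]*s[1]+K[1,2]])
def two(a,b):
    o1,d1=ray("top",*a);o2,d2=ray("scene",*b)
    A=np.stack([d1,-d2],1);t=np.linalg.lstsq(A,o2-o1,rcond=None)[0]
    p,q=o1+d1*t[0],o2+d2*t[1];return (p+q)/2,np.linalg.norm(p-q)
def snap(cam,name):
    im=cv2.cvtColor(read_camera(cam),cv2.COLOR_RGB2BGR);cv2.imwrite(f"pics/{name}.png",im);return im
E
python3 - <<'E'
from h import *
np.set_printoptions(precision=2,suppress=True)
for c in("top","scene"):
    snap(c,c+"0");i=camera_info(c);print(np.array(i["K"]),i["k1"],np.array(i["pose"]))
print(ctrl.sense())
E
```

```text
[[487.33   0.   278.95]
 [  0.   487.33 212.64]
 [  0.     0.     1.  ]] -0.026286923014567785 [[  -0.01    1.     -0.07  455.6 ]
 [  -1.     -0.01    0.01  -83.53]
 [   0.01    0.07    1.   1566.73]
 [   0.      0.      0.      1.  ]]
[[525.72   0.   280.66]
 [  0.   525.72 210.59]
 [  0.     0.     1.  ]] 0.005147779963981564 [[    0.79    -0.35     0.5   1382.97]
 [    0.61     0.48    -0.63 -1083.69]
 [   -0.02     0.8      0.6    992.58]
 [    0.       0.       0.       1.  ]]
{'clock': 0.1, 'joint_positions': array([-76.51,  17.95,  85.85,  -0.  ,  76.26, -12.8 ]), 'joint_vel': array([ 0.12, -0.12, -0.15, -0.05, -0.03,  0.01]), 'tau': array([  0.  , -40.28, -25.26,   0.07,   0.03,  -0.  ]), 'position': array([ 232.43, -470.47,  206.24]), 'eef_rot': array([-179.94,   -0.01,   26.29]), 'force': array([-0.08,  0.82,  0.04]), 'moment': array([ 0.03, -0.02, -0.03]), 'finger_force': 0.0, 'grip_width': 0.9994490352034849}
```

View pics/top0.png

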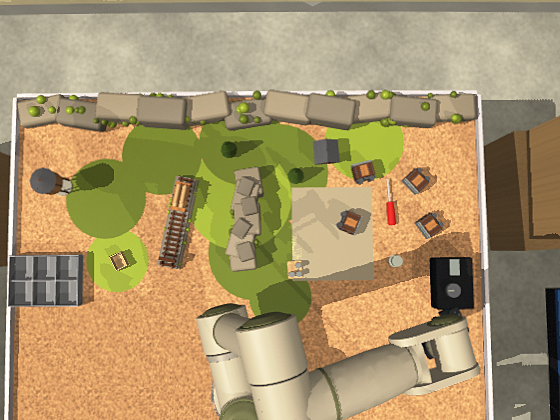

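View pics/scene0.png

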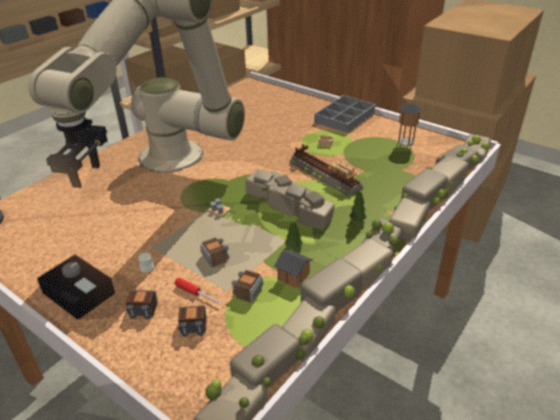

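Seen: look-alikes for the van at top (350,222), (364,171), (417,180), (429,224), in the scene view (214,250), (248,285), (192,319), (142,303). By the description I want the one nearest the base, which looks like (350,222). I'll check it in one close crop.

```bash
python3 - <<'E'
from h import *
np.set_printoptions(precision=1,suppress=True)
for p in [(350,222),(364,171),(417,180),(429,224)]:
    q=onz("top",*p,25);print(p,q,np.hypot(*q[:2]))
t=cv2.imread("pics/top0.png");s=cv2.imread("pics/scene0.png")
a=cv2.resize(t[195:250,320:380],(400,367),interpolation=cv2.INTER_CUBIC)
b=cv2.resize(s[225:280,185:245],(400,367),interpolation=cv2.INTER_CUBIC)
c=cv2.resize(t[170:276,150:210],None,fx=2,fy=2)
c=cv2.resize(t[170:276,150:210].transpose(1,0,2),(400,226),interpolation=cv2.INTER_CUBIC)
d=cv2.resize(s[140:200,280:370],(400,226),interpolation=cv2.INTER_CUBIC)
cv2.imwrite("pics/crop1.png",np.vstack([np.hstack([a,b]),np.hstack([c,d])]))
E
```

```text
(350, 222) [ 537.1 -323.5   25. ] 626.9373004425228
(364, 171) [ 700.1 -371.6   25. ] 792.5914108464125
(417, 180) [ 669.9 -541.4   25. ] 861.3043128730591
(429, 224) [ 528.5 -575.6   25. ] 781.4460671223068
```

View pics/crop1.png

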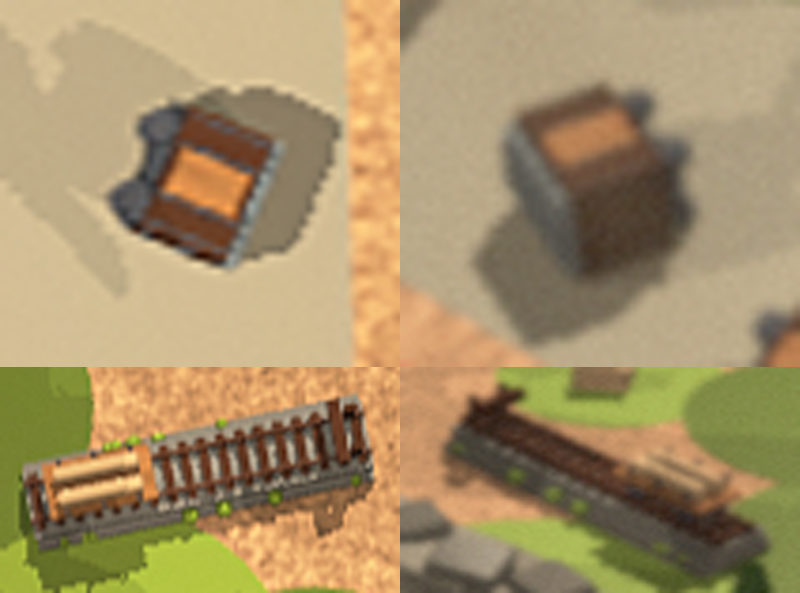

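The crop confirms it: the van at top (350,222) lies on its side, wheels at upper-left (about (343,219)), roof edge at lower-right (about (359,226)). The bottom row shows the siding, with the buffer stop near the robot (top about (172,262)) and the flat wagon at the far end (about (183,192)). Now I'll measure.

```bash
python3 - <<'E'
from h import *
np.set_printoptions(precision=1,suppress=True)
t=cv2.imread("pics/top0.png");hsv=cv2.cvtColor(t,cv2.COLOR_BGR2HSV)
roi=np.zeros(t.shape[:2],np.uint8);roi[203:243,334:368]=255
m=((hsv[...,1]>115)&((hsv[...,0]<16)|(hsv[...,0]>170))).astype(np.uint8)&roi
cs,_=cv2.findContours(m,0,2);c=max(cs,key=cv2.contourArea);r=cv2.minAreaRect(c);b=cv2.boxPoints(r)
print("rect",r,[onz("top",*p,48) for p in b])
M=cv2.moments(m,True);print("centroid",onz("top",M['m10']/M['m00'],M['m01']/M['m00'],48))
def red(p):return p
w=[onz("top",*p,48) for p in b]
print([np.linalg.norm(w[i]-w[(i+1)%4]) for i in range(4)])
for i in range(4):
    d=w[i]-w[(i+1)%4];print(np.degrees(np.arctan2(d[1],d[0])))
for p in [(342,214),(339.5,225)]: print("wheel",onz("top",*p,40))
a=cv2.resize(t[168:276,150:206],None,fx=5.5,fy=5.5,interpolation=cv2.INTER_CUBIC)
s=cv2.imread("pics/scene0.png")
d=cv2.resize(s[140:200,284:368],None,fx=5.5,fy=5.5,interpolation=cv2.INTER_CUBIC)
v=cv2.resize(t[203:243,334:368],None,fx=7,fy=7,interpolation=cv2.INTER_NEAREST)
cv2.drawContours(v,[np.int32((b-[334,203]+.5)*7)],0,(0,255,0),1)
o=np.zeros((600,790,3),np.uint8);o[:594,:308]=a;o[:330,320:320+462]=d;o[330:330+v.shape[0]-10,320:320+238]=v[:270]
cv2.imwrite("pics/crop2.png",o)
E
```

```text
rect ((350.3556823730469, 222.3247528076172), (13.504103660583496, 20.611526489257812), 23.96249008178711) [array([ 514.2, -288.2,   48. ]), array([ 573. , -315.5,   48. ]), array([ 555.5, -353.9,   48. ]), array([ 496.8, -326.5,   48. ])]
centroid [ 534.8 -320.6   48. ]
[np.float64(64.80857856038652), np.float64(42.2078658369857), np.float64(64.78414777331828), np.float64(42.078099929404246)]
155.06343732174017
65.45728795658594
-25.051487924881204
-114.50805283676628
wheel [ 561.7 -296.4   40. ]
wheel [ 527.1 -287.9   40. ]
```

View pics/crop2.png

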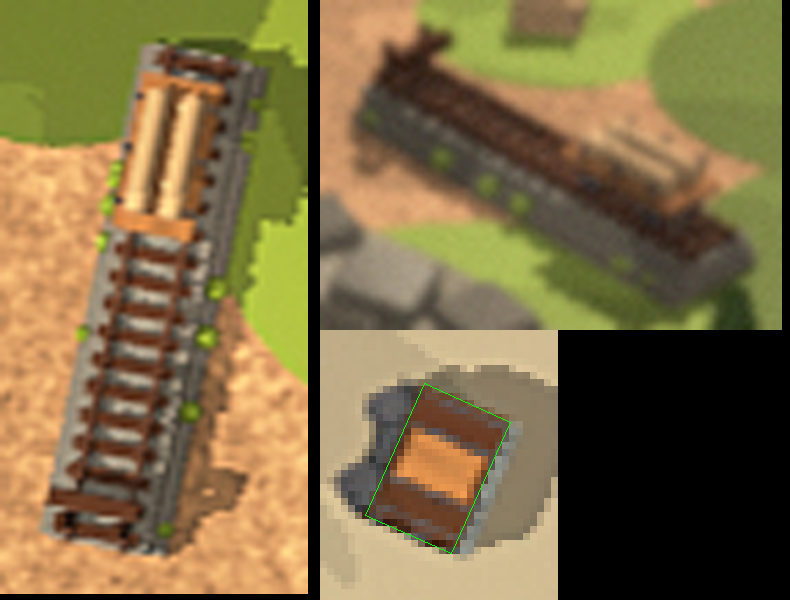

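The crop fits the given sizes: the side face measures 65 x 42 mm at z=48, with a bit of the near end visible. I'll grip the ends 48 mm up the van, near the roof, at about (531,-332) with yaw 65, so the heavy chassis swings down when it is lifted.

Request:
drive_tool([
  [0, 0, 0],
  [0, 0, 0],
  [0, 0, 0],
  [0, 0, 0],
  [0, 0, 0],
  [0, 0, 0],
  [0, 0, 0],
  [0, 0, 0],
  [0, 0, 0],
  [0, 0, 0],
], turn=[-0.97, -0.97, -0.97, -0.97, -0.97, -0.97, -0.97, -0.97, -0.97, -0.97], claw=[0, 0, 0, 0, 0, 0, 0, 0, 0, 0], squeeze=3)

```text
clock: 0.93
position: [232.4, -470.6, 206.4]
eef_rot: [-180.0, -0.0, 65.3]
force: [-0.3, 0.1, -0.2]
grip_width: 1.0
finger_force: 0.0
```

Request:
drive_tool([
  [0.45, 0.38, 0.19],
  [0.45, 0.38, 0.19],
  [0.45, 0.38, 0.19],
  [0.45, 0.38, 0.19],
  [0.45, 0.38, 0.19],
  [0.45, 0.38, 0.19],
  [0.45, 0.38, 0.19],
  [0.45, 0.38, 0.19],
  [0.45, 0.38, 0.19],
  [0.45, 0.38, 0.19],
  [0.45, 0.38, 0.19],
  [0.45, 0.38, 0.19],
  [0.45, 0.38, 0.19],
  [0.45, 0.38, 0.19],
  [0, 0, 0],
  [0, 0, 0],
  [0, 0, 0],
], turn=[0, 0, 0, 0, 0, 0, 0, 0, 0, 0, 0, 0, 0, 0, 0, 0, 0], claw=[0, 0, 0, 0, 0, 0, 0, 0, 0, 0, 0, 0, 0, 0, 0, 0, 0])

```text
clock: 2.35
position: [531.1, -332.1, 100.3]
eef_rot: [-180.0, 0.0, 65.1]
force: [0.5, -0.4, 0.2]
grip_width: 1.004
finger_force: 0.0
```

Request:
drive_tool([
  [0, 0, 0.29],
  [0, 0, 0.29],
  [0, 0, 0.29],
  [0, 0, 0.29],
  [0, 0, 0.29],
  [0, 0, 0.29],
  [0, 0, 0.29],
  [0, 0, 0.29],
  [0, 0, 0],
  [0, 0, 0],
  [0, 0, 0],
], turn=[0, 0, 0, 0, 0, 0, 0, 0, 0, 0, 0], claw=[0, 0, 0, 0, 0, 0, 0, 0, 0, 0, 0])

```text
clock: 3.27
position: [531.9, -332.1, 8.0]
eef_rot: [179.9, 0.0, 65.1]
force: [-0.5, -0.2, 0.5]
grip_width: 1.001
finger_force: 0.0
```

Request:
drive_tool([
  [0, 0, 0],
  [0, 0, 0],
  [0, 0, 0],
  [0, 0, 0],
  [0, 0, 0],
  [0, 0, 0],
  [0, 0, 0],
  [0, 0, 0],
  [0, 0, 0],
  [0, 0, 0],
], turn=[0, 0, 0, 0, 0, 0, 0, 0, 0, 0], claw=[0.2, 0.4, 0.4, 0.4, 0.4, 0.4, 0.4, 0.4, 0.4, 0.4], squeeze=4)

```text
clock: 4.1
position: [531.7, -331.8, 7.8]
eef_rot: [180.0, 0.0, 65.1]
force: [-2.6, 0.8, 4.9]
grip_width: 0.709
finger_force: 4.0
```

The fingers closed at 62 mm, which is the van's length. Lifting gently.

Request:
drive_tool([
  [0, 0, -0.1],
  [0, 0, -0.1],
  [0, 0, -0.1],
  [0, 0, -0.1],
  [0, 0, -0.1],
  [0, 0, -0.1],
  [0, 0, -0.1],
  [0, 0, -0.1],
  [0, 0, -0.1],
  [0, 0, -0.1],
  [0, 0, -0.1],
  [0, 0, -0.1],
  [0, 0, -0.1],
  [0, 0, -0.1],
  [0, 0, -0.1],
  [0, 0, -0.1],
  [0, 0, -0.1],
  [0, 0, 0],
  [0, 0, 0],
  [0, 0, 0],
], turn=[0, 0, 0, 0, 0, 0, 0, 0, 0, 0, 0, 0, 0, 0, 0, 0, 0, 0, 0, 0], claw=[0.4, 0.4, 0.4, 0.4, 0.4, 0.4, 0.4, 0.4, 0.4, 0.4, 0.4, 0.4, 0.4, 0.4, 0.4, 0.4, 0.4, 0.4, 0.4, 0.4])

```text
clock: 5.77
position: [531.6, -331.7, 75.3]
eef_rot: [-180.0, -0.0, 65.1]
force: [-1.0, -0.0, -1.4]
grip_width: 0.704
finger_force: 4.0
```

```bash
python3 - <<'E'
from h import *
p=ctrl.sense()["position"];o=[]
for c in("top","scene"):
    im=snap(c,c+"1");u,v=proj(c,p).astype(int);print(c,u,v)
    o.append(cv2.resize(im[v-40:v+40,u-40:u+40],(400,400),interpolation=cv2.INTER_CUBIC))
cv2.imwrite("pics/crop3.png",np.hstack(o))
E
```

```text
top 355 222
scene 209 238
```

View pics/crop3.png

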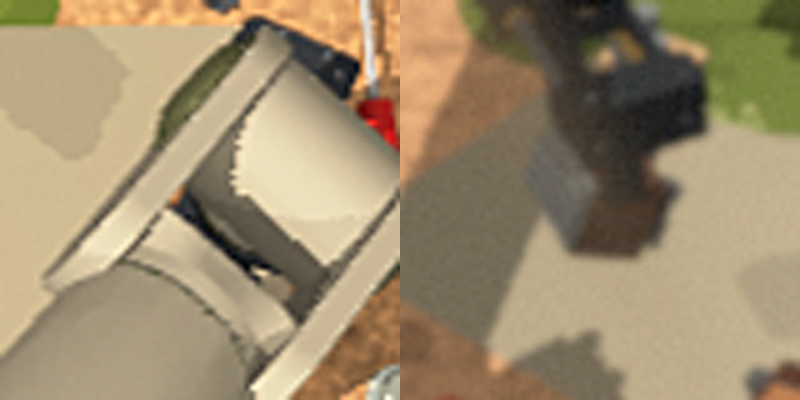

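The van lifted but did not swing: in the scene crop it still lies flat in the fingers, roof to the left (550,180), wheels to the right (670,190). I'll lower it a bit, use the lightest grip and jog it.

Request:
drive_tool([
  [0, 0, 0.2],
  [0, 0, 0.2],
  [0, 0, 0.2],
  [0, 0, 0],
  [0, 0, 0],
  [0, 0, -0.15],
  [0, 0, 0.15],
  [0, 0, -0.15],
  [0, 0, 0.15],
  [0, 0, -0.15],
  [0, 0, 0.15],
  [0, 0, -0.15],
  [0, 0, 0.15],
  [0, 0, 0],
  [0, 0, 0],
], turn=[0, 0, 0, 0, 0, 0, 0, 0, 0, 0, 0, 0, 0, 0, 0], claw=[0.4, 0.4, 0.4, 0.4, 0.4, 0.4, 0.4, 0.4, 0.4, 0.4, 0.4, 0.4, 0.4, 0.4, 0.4], squeeze=3)

```text
clock: 7.12
position: [531.5, -331.6, 51.1]
eef_rot: [-180.0, -0.0, 65.1]
force: [0.6, 0.4, -2.4]
grip_width: 0.701
finger_force: 3.0
```

```bash
python3 - <<'E'
from h import *
p=ctrl.sense()["position"];c="scene"
im=snap(c,c+"2");u,v=proj(c,p).astype(int);print(c,u,v)
cv2.imwrite("pics/crop4.png",cv2.resize(im[v-40:v+40,u-40:u+40],(480,480),interpolation=cv2.INTER_CUBIC))
E
```

```text
scene 210 245
```

View pics/crop4.png

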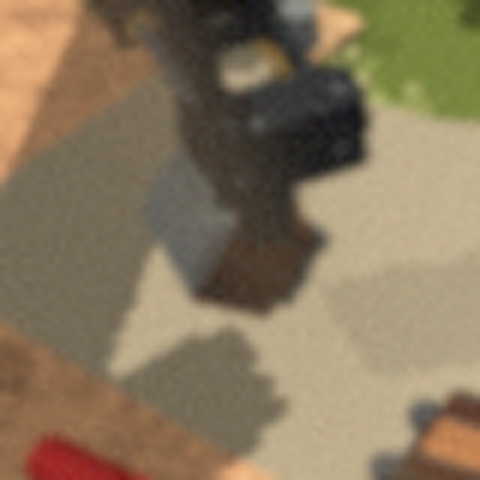

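It has begun to swing, with the wheels lower on the right. I'll jog more strongly.

Request:
drive_tool([
  [0, 0, -0.35],
  [0, 0, 0.35],
  [0, 0, -0.35],
  [0, 0, 0.35],
  [0, 0, -0.35],
  [0, 0, 0.35],
  [0, 0, -0.35],
  [0, 0, 0.35],
  [0, 0, -0.35],
  [0, 0, 0.35],
  [0, 0, -0.35],
  [0, 0, 0.35],
  [0, 0, -0.35],
  [0, 0, 0.35],
  [0, 0, -0.35],
  [0, 0, 0.35],
  [0, 0, -0.35],
  [0, 0, 0.35],
  [0, 0, 0],
  [0, 0, 0],
], turn=[0, 0, 0, 0, 0, 0, 0, 0, 0, 0, 0, 0, 0, 0, 0, 0, 0, 0, 0, 0], claw=[0.4, 0.4, 0.4, 0.4, 0.4, 0.4, 0.4, 0.4, 0.4, 0.4, 0.4, 0.4, 0.4, 0.4, 0.4, 0.4, 0.4, 0.4, 0.4, 0.4])

```text
clock: 8.83
position: [531.3, -331.5, 51.0]
eef_rot: [-179.9, -0.0, 65.1]
force: [-0.3, -0.5, -1.1]
grip_width: 0.705
finger_force: 3.0
```

```bash
python3 - <<'E'
from h import *
p=ctrl.sense()["position"];c="scene"
im=snap(c,c+"3");u,v=210,245
cv2.imwrite("pics/crop5.png",cv2.resize(im[v-40:v+40,u-40:u+40],(480,480),interpolation=cv2.INTER_CUBIC))
E
```

```text
(no output)
```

View pics/crop5.png

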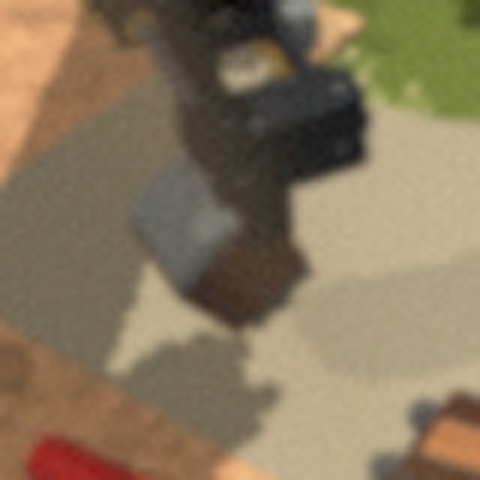

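Now about 40° of swing. Continuing.

Request:
drive_tool([
  [0, 0, -0.55],
  [0, 0, 0.55],
  [0, 0, -0.55],
  [0, 0, 0.55],
  [0, 0, -0.55],
  [0, 0, 0.55],
  [0, 0, -0.55],
  [0, 0, 0.55],
  [0, 0, -0.55],
  [0, 0, 0.55],
  [0, 0, -0.55],
  [0, 0, 0.55],
  [0, 0, -0.55],
  [0, 0, 0.55],
  [0, 0, -0.55],
  [0, 0, 0.55],
  [0, 0, -0.55],
  [0, 0, 0.55],
  [0, 0, 0],
  [0, 0, 0],
], turn=[0, 0, 0, 0, 0, 0, 0, 0, 0, 0, 0, 0, 0, 0, 0, 0, 0, 0, 0, 0], claw=[0.4, 0.4, 0.4, 0.4, 0.4, 0.4, 0.4, 0.4, 0.4, 0.4, 0.4, 0.4, 0.4, 0.4, 0.4, 0.4, 0.4, 0.4, 0.4, 0.4])

```text
clock: 10.55
position: [531.3, -331.5, 51.2]
eef_rot: [-179.9, -0.0, 65.1]
force: [0.4, -0.2, 0.1]
grip_width: 0.602
finger_force: 0.0
```

Request:
drive_tool([
  [0, 0, -0.55],
  [0, 0, 0.55],
  [0, 0, -0.55],
  [0, 0, 0.55],
  [0, 0, -0.55],
  [0, 0, 0.55],
  [0, 0, -0.55],
  [0, 0, 0.55],
  [0, 0, -0.55],
  [0, 0, 0.55],
  [0, 0, -0.55],
  [0, 0, 0.55],
  [0, 0, -0.55],
  [0, 0, 0.55],
  [0, 0, -0.55],
  [0, 0, 0.55],
  [0, 0, -0.55],
  [0, 0, 0.55],
  [0, 0, 0],
  [0, 0, 0],
], turn=[0, 0, 0, 0, 0, 0, 0, 0, 0, 0, 0, 0, 0, 0, 0, 0, 0, 0, 0, 0], claw=[0.4, 0.4, 0.4, 0.4, 0.4, 0.4, 0.4, 0.4, 0.4, 0.4, 0.4, 0.4, 0.4, 0.4, 0.4, 0.4, 0.4, 0.4, 0.4, 0.4])

```text
clock: 12.22
position: [531.2, -331.4, 51.3]
eef_rot: [-179.9, -0.0, 65.1]
force: [-0.4, 0.3, -0.4]
grip_width: 0.598
finger_force: 0.0
```

```bash
python3 - <<'E'
from h import *
im=snap("scene","scene4")
# grey roof (bluish grey, lit) left of the gripper
for n in ("scene2","scene3","scene4"):
    a=cv2.imread(f"pics/{n}.png")[240:310,190:240].astype(int)
    hs=cv2.cvtColor(a.astype(np.uint8),cv2.COLOR_BGR2HSV).astype(int)
    g=((a[...,0]-a[...,2]>0)&(a.sum(2)>270)&(a.sum(2)<480)).astype(np.uint8)
    nn,l,st,ce=cv2.connectedComponentsWithStats(g)
    i=1+np.argmax(st[1:,4]);print(n,st[i],ce[i]+[190,240])
    b=((a.sum(2)<260)&(a[...,2]-a[...,0]>12)).astype(np.uint8)
    nn,l,st,ce=cv2.connectedComponentsWithStats(b);i=1+np.argmax(st[1:,4]);print("   brown",st[i],ce[i]+[190,240])
E
```

```text
Traceback (most recent call last):
ValueError: attempt to get argmax of an empty sequence
```

The fingers are empty: the jogging was too strong and the van slipped out, falling about 25 mm. I'll open, rise straight up, back off sideways and look.

Request:
drive_tool([
  [0, 0, -0.3],
  [0, 0, -0.5],
  [0, 0, -0.5],
  [0, 0, -0.5],
  [0, 0, -0.5],
  [0, -0.9, 0],
  [0, -0.9, 0],
  [0, -0.9, 0],
  [0, -0.9, 0],
  [0, -0.9, 0],
  [0, -0.9, 0],
  [0, -0.9, 0],
  [0, 0, 0],
], turn=[0, 0, 0, 0, 0, 0, 0, 0, 0, 0, 0, 0, 0], claw=[0, 0, 0, 0, 0, 0, 0, 0, 0, 0, 0, 0, 0])

```text
clock: 13.35
position: [299.5, -222.8, 144.2]
eef_rot: [-179.9, -0.0, 65.1]
force: [0.4, 0.4, 0.1]
grip_width: 0.998
finger_force: 0.0
```

```bash
python3 - <<'E'
from h import *
s=snap("scene","scene5");t=snap("top","top5")
a=cv2.resize(t[190:250,320:380],(400,400),interpolation=cv2.INTER_CUBIC)
b=cv2.resize(s[220:280,180:240],(400,400),interpolation=cv2.INTER_CUBIC)
cv2.imwrite("pics/crop6.png",np.hstack([a,b]))
E
```

```text
(no output)
```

View pics/crop6.png

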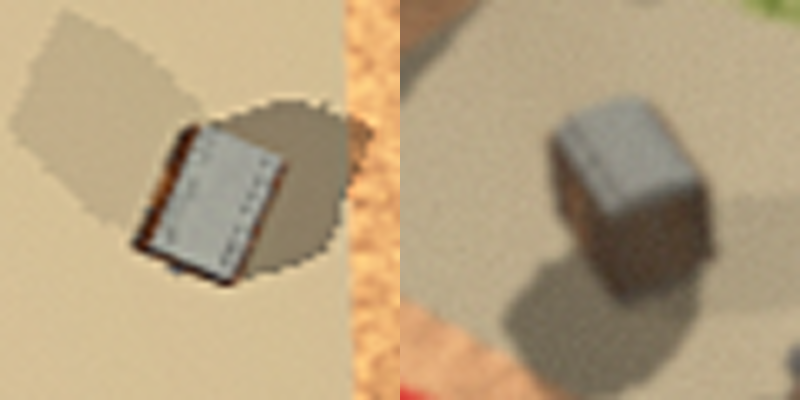

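The picture shows the van standing upright on its wheels by itself. The roof sits at about top (353,220), and the scene view shows roof up and ends vertical. Next I'll measure its roof and rectify the siding at rail-top height in both views.

```bash
python3 - <<'E'
from h import *
np.set_printoptions(precision=1,suppress=True)
t=cv2.imread("pics/top5.png");s=cv2.imread("pics/scene5.png")
hs=cv2.cvtColor(t,cv2.COLOR_BGR2HSV)
m=np.zeros(t.shape[:2],np.uint8);m[203:236,338:366]=((hs[203:236,338:366,1]<50)&(hs[203:236,338:366,2]>100))
c=max(cv2.findContours(m,0,2)[0],key=cv2.contourArea);r=cv2.minAreaRect(c);b=cv2.boxPoints(r)
w=np.array([onz("top",*p,63) for p in b]);print(r,w,"centre",w.mean(0))
for i in(0,1):d=w[i]-w[i+1];print(np.linalg.norm(d),np.degrees(np.arctan2(d[1],d[0])))
# scene roof
hs=cv2.cvtColor(s,cv2.COLOR_BGR2HSV);m=np.zeros(s.shape[:2],np.uint8)
m[232:255,198:232]=((hs[232:255,198:232,1]<50)&(hs[232:255,198:232,2]>90)&(hs[232:255,198:232,2]<190))
c=max(cv2.findContours(m,0,2)[0],key=cv2.contourArea);M=cv2.moments(c);u=(M['m10']/M['m00'],M['m01']/M['m00'])
print("scene roof area",M['m00'],u,onz("scene",*u,64))
# track
g=np.array([*onz("top",*(np.array([145,340])/5.5+[150,168]),35)[:2]]);a=np.radians(-12.5)
print("guess",g)
X=np.array([np.cos(a),np.sin(a)]);Y=np.array([-X[1],X[0]])
out=[]
for cam,im in(("top",t),("scene",s)):
    mp=np.zeros((260,780,2),np.float32)
    for j in range(260):
        for i in range(780):
            q=g+X*(i-350)/2+Y*(130-j)/2
            mp[j,i]=proj(cam,[q[0],q[1],35])if (i%10==0 and j%10==0) else 0
    small=mp[::10,::10];M2=np.zeros_like(mp)
    for k in range(2):
        ii,jj=np.meshgrid(np.arange(780)/10,np.arange(260)/10)
        M2[...,k]=cv2.remap(small[...,k],ii.astype(np.float32),jj.astype(np.float32),1,borderMode=cv2.BORDER_REPLICATE)
    o=cv2.remap(im,M2[...,0],M2[...,1],cv2.INTER_CUBIC)
    for i in range(0,780,50): cv2.line(o,(i,0),(i,6),(255,255,255),1)
    for j in range(0,260,20): cv2.line(o,(0,j),(6,j),(255,255,255),1)
    o[130,::6]=(255,255,0); out.append(o)
cv2.imwrite("pics/track.png",np.vstack(out))
E
```

```text
((352.1034851074219, 219.75865173339844), (13.130644798278809, 20.22119140625), 23.198591232299805) [[ 521.4 -292.7   63. ]
 [ 578.9 -318.6   63. ]
 [ 562.5 -355.8   63. ]
 [ 505.1 -329.9   63. ]] centre [ 542.  -324.2   63. ]
63.0027344194872 155.8129193893256
40.656699377292384 66.22357655308674
scene roof area 208.5 (213.26378896882494, 242.59392486011188) [ 541.4 -329.9   64. ]
guess [516.5 224.6]Traceback (most recent call last):
  File "<stdin>", line 24, in <module>
  File "h.py", line 11, in proj
    c=camera_info(cam);K=np.array(c["K"]);P=np.array(c["pose"]);k=c["k1"]
ValueError: time passes only in moves, steps and waits
```

```bash
sed -i '2a import functools\ncamera_info=functools.lru_cache(camera_info)' h.py; python3 - <<'E'
from h import *
t=cv2.imread("pics/top5.png");s=cv2.imread("pics/scene5.png")
g=np.array([516.5,224.6]);a=np.radians(-12.5)
X=np.array([np.cos(a),np.sin(a)]);Y=np.array([-X[1],X[0]]);out=[]
for cam,im in(("top",t),("scene",s)):
    small=np.array([[proj(cam,[*(g+X*(i-350)/2+Y*(130-j)/2),35]) for i in range(0,790,10)] for j in range(0,270,10)],np.float32)
    ii,jj=np.meshgrid(np.arange(780)/10,np.arange(260)/10);ii=ii.astype(np.float32);jj=jj.astype(np.float32)
    M=[cv2.remap(np.ascontiguousarray(small[...,k]),ii,jj,1) for k in(0,1)]
    o=cv2.remap(im,M[0],M[1],cv2.INTER_CUBIC);cv2.imwrite(f"pics/rect_{cam}.png",o)
    for i in range(0,780,50): cv2.line(o,(i,0),(i,8),(255,255,255),1)
    for j in range(10,260,20): cv2.line(o,(0,j),(8,j),(255,255,255),1)
    o[130,::8]=(255,255,0); out.append(o)
cv2.imwrite("pics/track.png",np.vstack(out))
E
```

```text
(no output)
```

View pics/track.png

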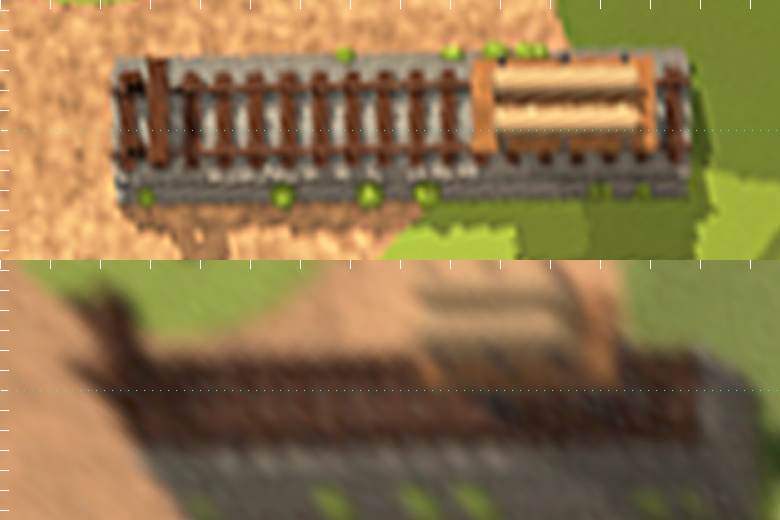

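Rectified top view: rails at rows about 88 and 153, which is 32.5 mm apart as expected. The wagon spans cols 470–657 and the buffer face is near col 170. Both put the gap about 14 mm before my guess. I'll refine the rails numerically.

```bash
python3 - <<'E'
from h import *
np.set_printoptions(precision=2,suppress=True)
o=cv2.imread("pics/rect_top.png").astype(float)
red=o[...,2]-o[...,0]; 
def cen(lo,hi,a,b):
    p=np.percentile(red[lo:hi,a:b],25,axis=1);p=np.clip(p-np.median(p),0,None);return (p*np.arange(lo,hi)).sum()/p.sum()
for a,b in((200,290),(290,380),(370,460),(200,460)):
    r=cen(78,98,a,b),cen(143,163,a,b);print(a,b,r,"mid y mm",(130-np.mean(r))/2)
h=cv2.cvtColor(o.astype(np.uint8),cv2.COLOR_BGR2HSV)
# wagon orange end boards column profile; buffer
org=((h[...,0]<18)&(h[...,1]>130)&(h[...,2]>140)).astype(int)
p=org[70:150].sum(0);print("wagon cols",[ (i,p[i]) for i in range(462,482)],[ (i,p[i]) for i in range(630,664,2)])
print("buffer",[(i,int(red[60:165,i].mean())) for i in range(140,200,3)])
g0=np.array([516.5,224.6]);a=np.radians(-12.5);X=np.array([np.cos(a),np.sin(a)]);Y=np.array([-X[1],X[0]])
print("gap",g0-14.2*X+4.75*Y)
E
```

```text
200 290 (np.float64(86.32231404958678), np.float64(150.18052256532067)) mid y mm 5.874290846273141
290 380 (np.float64(84.30470347648262), np.float64(148.40104166666666)) mid y mm 6.823563714212682
370 460 (np.float64(82.59619450317125), np.float64(147.0926966292135)) mid y mm 7.577777216903812
200 460 (np.float64(84.06746987951807), np.float64(148.32222222222222)) mid y mm 6.902576974564923
wagon cols [(462, np.int64(0)), (463, np.int64(0)), (464, np.int64(0)), (465, np.int64(0)), (466, np.int64(0)), (467, np.int64(0)), (468, np.int64(0)), (469, np.int64(2)), (470, np.int64(9)), (471, np.int64(20)), (472, np.int64(34)), (473, np.int64(62)), (474, np.int64(80)), (475, np.int64(80)), (476, np.int64(80)), (477, np.int64(80)), (478, np.int64(80)), (479, np.int64(80)), (480, np.int64(80)), (481, np.int64(80))] [(630, np.int64(7)), (632, np.int64(6)), (634, np.int64(5)), (636, np.int64(31)), (638, np.int64(36)), (640, np.int64(36)), (642, np.int64(38)), (644, np.int64(69)), (646, np.int64(78)), (648, np.int64(80)), (650, np.int64(80)), (652, np.int64(80)), (654, np.int64(70)), (656, np.int64(10)), (658, np.int64(0)), (660, np.int64(0)), (662, np.int64(0))]
buffer [(140, 24), (143, 27), (146, 39), (149, 59), (152, 71), (155, 74), (158, 73), (161, 74), (164, 67), (167, 49), (170, 29), (173, 21), (176, 22), (179, 26), (182, 31), (185, 39), (188, 43), (191, 44), (194, 48), (197, 48)]
gap [503.66 232.31]
```

Measured: the gap is at about (503.8, 234.4), with wagon and buffer agreeing to 0.1 mm along. The track points at -11.4°, so tool yaw 78.6. The van stands at (542.0, -324.2), heading -24, so tool yaw 66. Approaching above the van.

Request:
drive_tool([
  [0, 0, 0],
  [0.015, 0.657, 0],
  [0.015, 0.657, 0],
  [0.015, 0.657, 0],
  [0.015, 0.657, 0],
  [0.015, 0.657, 0],
  [0.015, 0.657, 0],
  [0.015, 0.657, 0],
  [0.015, 0.657, 0],
  [0.015, 0.657, 0],
  [0.015, 0.657, 0],
  [0, 0, 0],
  [0, 0, 0],
  [0, 0, 0],
], turn=[-0.22, 0, 0, 0, 0, 0, 0, 0, 0, 0, 0, 0, 0, 0], claw=[0, 0, 0, 0, 0, 0, 0, 0, 0, 0, 0, 0, 0, 0])

```text
clock: 14.62
position: [545.6, -326.9, 143.1]
eef_rot: [-180.0, -0.0, 66.0]
force: [0.6, 0.2, -0.7]
grip_width: 1.0
finger_force: 0.0
```

Request:
drive_tool([
  [0.025, -0.11, 0.2],
  [0, 0, 0.3],
  [0, 0, 0.3],
  [0, 0, 0.3],
  [0, 0, 0.3],
  [0, 0, 0.3],
  [0, 0, 0.3],
  [0, 0, 0.3],
  [0, 0, 0.3],
  [0, 0, 0.25],
  [0, 0, 0.17],
  [0, 0, 0],
  [0, 0, 0],
  [0, 0, 0],
], turn=[0, 0, 0, 0, 0, 0, 0, 0, 0, 0, 0, 0, 0, 0], claw=[0, 0, 0, 0, 0, 0, 0, 0, 0, 0, 0, 0, 0, 0])

```text
clock: 15.78
position: [542.3, -324.8, 23.4]
eef_rot: [179.9, 0.0, 66.0]
force: [0.7, -0.2, -0.1]
grip_width: 0.999
finger_force: 0.0
```

Request:
drive_tool([
  [0, 0, 0],
  [0, 0, 0],
  [0, 0, 0],
  [0, 0, 0],
  [0, 0, 0],
  [0, 0, 0],
  [0, 0, 0],
  [0, 0, 0],
  [0, 0, 0],
  [0, 0, 0],
  [0, 0, 0],
  [0, 0, 0],
], turn=[0, 0, 0, 0, 0, 0, 0, 0, 0, 0, 0, 0], claw=[0.15, 0.25, 0.35, 0.4, 0.4, 0.4, 0.4, 0.4, 0.4, 0.4, 0.4, 0.4], squeeze=5)

```text
clock: 16.78
position: [542.0, -324.6, 22.9]
eef_rot: [180.0, 0.0, 66.0]
force: [-1.6, 0.0, 2.8]
grip_width: 0.704
finger_force: 5.0
```

Request:
drive_tool([
  [0, 0, 0],
  [0, 0, 0],
  [0, 0, 0],
  [0, 0, 0],
  [0, 0, 0],
  [0, 0, 0],
], turn=[0, 0, 0, 0, 0, 0], claw=[0.4, 0.4, 0.4, 0.4, 0.4, 0.4], squeeze=25)

```text
clock: 17.28
position: [542.0, -324.6, 22.8]
eef_rot: [180.0, 0.0, 66.0]
force: [-1.0, 0.5, 4.1]
grip_width: 0.7
finger_force: 25.0
```

Firmly gripped at 62 mm. Lifting and turning to the track's heading.

Request:
drive_tool([
  [0, 0, -0.1],
  [0, 0, -0.2],
  [0, 0, -0.4],
  [0, 0, -0.4],
  [0, 0, -0.4],
  [0, 0, -0.4],
  [0, 0, -0.4],
  [0, 0, -0.4],
  [0, 0, -0.4],
  [0, 0, -0.4],
  [0, 0, -0.3],
  [0, 0, -0.1],
  [0, 0, 0],
  [0, 0, 0],
  [0, 0, 0],
], turn=[0, 0, 0, 0, -0.35, -0.4, -0.4, -0.4, -0.4, -0.4, -0.4, -0.4, 0, 0, 0], claw=[0.4, 0.4, 0.4, 0.4, 0.4, 0.4, 0.4, 0.4, 0.4, 0.4, 0.4, 0.4, 0.4, 0.4, 0.4])

```text
clock: 18.53
position: [541.7, -324.3, 178.1]
eef_rot: [-179.9, -0.0, 78.5]
force: [0.5, 0.1, -0.7]
grip_width: 0.703
finger_force: 24.9
```

Request:
drive_tool([
  [0.2, -0.055, 0],
  [0.4, -0.11, 0],
  [0.5, -0.137, 0],
  [0.5, -0.137, 0],
  [0.5, -0.137, 0],
  [0.5, -0.137, 0],
  [0.5, -0.137, 0],
  [0.5, -0.137, 0],
  [0.5, -0.137, 0],
  [0.5, -0.137, 0],
  [0.5, -0.137, 0],
  [0.5, -0.137, 0],
  [0.5, -0.137, 0],
  [0.5, -0.137, 0],
  [0.5, -0.137, 0],
  [0.5, -0.137, 0],
  [0.5, -0.137, 0],
  [0.4, -0.11, 0],
  [0.2, -0.055, 0],
  [0, 0, 0],
], turn=[0, 0, 0, 0, 0, 0, 0, 0, 0, 0, 0, 0, 0, 0, 0, 0, 0, 0, 0, 0], claw=[0.4, 0.4, 0.4, 0.4, 0.4, 0.4, 0.4, 0.4, 0.4, 0.4, 0.4, 0.4, 0.4, 0.4, 0.4, 0.4, 0.4, 0.4, 0.4, 0.4])

```text
clock: 20.2
position: [516.9, 37.0, 178.6]
eef_rot: [-180.0, -0.0, 78.7]
force: [0.0, -0.9, -2.3]
grip_width: 0.701
finger_force: 24.9
```

Request:
drive_tool([
  [0.2, -0.054, 0],
  [0.4, -0.109, 0],
  [0.51, -0.139, 0],
  [0.51, -0.139, 0],
  [0.51, -0.139, 0],
  [0.51, -0.139, 0],
  [0.51, -0.139, 0],
  [0.51, -0.139, 0],
  [0.51, -0.139, 0],
  [0.4, -0.109, 0],
  [0.2, -0.054, 0],
  [0, 0, 0],
  [0, 0, 0],
  [0, 0, 0],
], turn=[0, 0, 0, 0, 0, 0, 0, 0, 0, 0, 0, 0, 0, 0], claw=[0.4, 0.4, 0.4, 0.4, 0.4, 0.4, 0.4, 0.4, 0.4, 0.4, 0.4, 0.4, 0.4, 0.4])

```text
clock: 21.37
position: [504.5, 231.8, 178.6]
eef_rot: [-180.0, 0.0, 78.5]
force: [0.2, -0.4, -2.0]
grip_width: 0.7
finger_force: 24.9
```

Request:
drive_tool([
  [0.06, -0.03, 0.1],
  [0, 0, 0.2],
  [0, 0, 0.25],
  [0, 0, 0.25],
  [0, 0, 0.25],
  [0, 0, 0.25],
  [0, 0, 0.25],
  [0, 0, 0.2],
  [0, 0, 0.15],
  [0, 0, 0.1],
  [0, 0, 0],
  [0, 0, 0],
  [0, 0, 0],
  [0, 0, 0],
], turn=[0, 0, 0, 0, 0, 0, 0, 0, 0, 0, 0, 0, 0, 0], claw=[0.4, 0.4, 0.4, 0.4, 0.4, 0.4, 0.4, 0.4, 0.4, 0.4, 0.4, 0.4, 0.4, 0.4])

```text
clock: 22.53
position: [503.8, 235.5, 99.2]
eef_rot: [180.0, -0.0, 78.6]
force: [0.8, -0.6, -1.9]
grip_width: 0.702
finger_force: 24.9
```

Request:
drive_tool([
  [-0.02, 0, 0.1],
  [0, 0, 0.15],
  [0, 0, 0.15],
  [0, 0, 0.15],
  [0, 0, 0.12],
  [0, 0, 0.08],
  [0, 0, 0.03],
  [0, 0, 0],
  [0, 0, 0],
  [0, 0, 0],
  [0, 0, 0],
  [0, 0, 0],
], turn=[0, 0, 0, 0, 0, 0, 0, 0, 0, 0, 0, 0], claw=[0.4, 0.4, 0.4, 0.4, 0.4, 0.4, 0.4, 0.4, 0.4, 0.4, 0.4, 0.4])

```text
clock: 23.53
position: [503.6, 234.7, 67.7]
eef_rot: [180.0, -0.0, 78.6]
force: [0.2, -0.8, -1.5]
grip_width: 0.702
finger_force: 24.9
```

```bash
python3 - <<'E'
from h import *
z=ctrl.sense();print(z["position"],z["eef_rot"])
p=z["position"]
s=snap("scene","scene6");t=snap("top","top6")
u,v=proj("scene",[*p[:2],60]).astype(int);a=cv2.resize(s[v-35:v+35,u-35:u+35],(400,400),interpolation=cv2.INTER_CUBIC)
u,v=proj("top",[*p[:2],60]).astype(int);b=cv2.resize(t[v-35:v+35,u-35:u+35],(400,400),interpolation=cv2.INTER_CUBIC)
cv2.imwrite("pics/final.png",np.hstack([a,b]))
E
```

```text
[503.58364929 234.66019841  67.73634744] [ 1.79975431e+02 -1.09102516e-02  7.85696070e+01]
```

View pics/final.png

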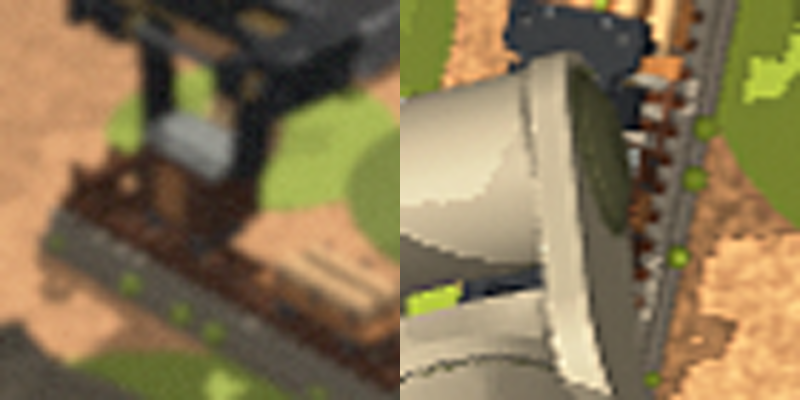

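The picture shows the van upright in the fingers above the rails, between the buffer and the wagon, with nothing else disturbed. One last numeric check that it hasn't slipped and that the across-track position agrees between views.

```bash
python3 - <<'E'
from h import *
np.set_printoptions(precision=1,suppress=True)
def roof(im,y0,y1,x0,x1,lo,hi):
    h=cv2.cvtColor(im,cv2.COLOR_BGR2HSV)[y0:y1,x0:x1];m=((h[...,1]<50)&(h[...,2]>lo)&(h[...,2]<hi)).astype(np.uint8)
    c=max(cv2.findContours(m,0,2)[0],key=cv2.contourArea)[:,0]+[x0,y0]
    return c
def ext(c):return [c[:,0].min(),c[:,0].max(),c[:,1].min(),c[:,1].max()]
def pred(cx,cy,a,z):
    a=np.radians(a);P=[proj("scene",[cx+np.cos(a)*i-np.sin(a)*j,cy+np.sin(a)*i+np.cos(a)*j,z+k]) for i in(-31,31) for j,k in((-20.5,60),(20.5,60),(0,66))]
    return ext(np.array(P))
s5=cv2.imread("pics/scene5.png");s6=cv2.imread("pics/scene6.png")
print("stand",ext(roof(s5,228,258,198,232,90,190)),pred(542,-324.4,-24,0))
u,v=proj("scene",[503.6,234.7,108]).astype(int)
print("held",ext(roof(s6,v-12,v+12,u-16,u+16,80,220)),pred(503.6,234.7,-11.4,45))
# rail ends / bank near bottom edge in both views not needed; wheels vs rails in scene
print("rails mid px",proj("scene",[503.8,234.4,35]),"wagon centre px",proj("scene",[503.8+120*.98,234.4-120*.198,60]))
h=cv2.cvtColor(s6,cv2.COLOR_BGR2HSV);m=np.zeros(h.shape[:2],np.uint8);m[140:200,300:370]=((h[...,0]<28)&(h[...,1]>60)&(h[...,2]>165))[140:200,300:370]
n,l,st,ce=cv2.connectedComponentsWithStats(m);print([(st[i].tolist(),ce[i]) for i in range(1,n) if st[i,4]>25])
E
```

```text
stand [np.int64(204), np.int64(224), np.int64(234), np.int64(251)] [np.float64(203.85274006990758), np.float64(226.23042471417727), np.float64(234.2877112086622), np.float64(251.58969380580623)]
held [np.int64(309), np.int64(323), np.int64(138), np.int64(149)] [np.float64(307.7509789719263), np.float64(329.04609424760383), np.float64(138.1983486046915), np.float64(148.77135921304017)]
rails mid px [317.9 161.1] wagon centre px [343.2 168.3]
[([325, 154, 39, 21, 358], array([341.7, 163.6]))]
```

```bash
python3 -c "
from h import *
print(ctrl.job_done())"
```

```text
the job is handed in; nothing more can be done
None
```

The job is handed in: the van stood by itself on the baseboard and is now held level and in line with the track, about 10 mm above the rails at mid-gap; it got upright by slipping from my light grip about 25 mm above the board and landing on its wheels, not by being set down.

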